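# Clear the mug and scan the cereal carton

### The job

Somebody left a white mug standing on the cereal carton's barcode label: set the mug down upright on the cork coaster. Then take the hand scanner off its dock, aim its red window down at the middle of the label from 10 to 20 cm away and hold it steady there for a full second, and lay the scanner right side up along the middle of its dock again. Drop nothing, do not tip the mug, and leave the carton, the milk bottle, the cereal jar and the blue bowl where they are.

Things in the scene. Friction and masses are not known exactly. Their poses are not given: they have to be found in the camera images.
- mug: white ceramic mug, 60 mm outer diameter, 85 mm tall, upright, with a handle on its own +y side that reaches 66 mm from its axis, 14 to 74 mm above its underside; origin at the centre of its underside, z up along its axis. It starts standing on the carton's label. Grip it across the body along its own x axis, in its upper half (60 mm above its underside is good)
- carton: red cereal carton with cream bands, loose but heavy (1.6 kg), 150 (own x) x 220 (own y) x 60 mm high, lying flat; origin at the centre of its underside, z up
- label (a point): middle of the white barcode label (50 mm along the carton's x, 75 mm along its y) on the carton's top face, 60 mm above the table; z is normal to the label, pointing up
- coaster: round cork coaster, 120 mm diameter, 8 mm thick, fixed on the table; origin at the centre of its underside (its top is 8 mm above it). Coaster and dock may swap sides
- dock: flat grey scanner dock with a black rubber mat, fixed, 180 (own x) x 90 (own y) x 12 mm thick; origin at the centre of its underside, its top 12 mm above; x lies along its length
- scanner: hand barcode scanner, 0.26 kg, lying on the dock along it: a black bar body 130 mm long (own x from -77 to +53 mm), 40 mm wide (own y) and 36 mm high, with a yellow head at its +x end, turned 45 degrees, 52 mm wide, reaching x = +86 mm and 58 mm above the underside; origin on the underside, about the middle of the bar; z up
- scanner_grip (a point): good point to grip the scanner across its 40 mm wide body, 24 mm above its underside, right above its origin; axes as the scanner's
- scanner_eye (a point): centre of the scanner's red window, at (74, 0, 22) mm in the scanner's frame; this point's x axis is the beam's direction: forward (scanner +x) and 45 degrees down when the scanner is level, y sideways as the scanner's y
- milk: white milk bottle with blue cap, bystander, 72 mm diameter, 190 mm tall; origin at the centre of its underside
- jar: dark brown cereal jar with wooden cap, bystander, 84 mm diameter, 120 mm tall; origin at the centre of its underside
- bowl: blue ceramic bowl, bystander, 124 mm diameter, 50 mm tall; origin at the centre of its underside
Things that resemble listed ones, but are neither listed nor needed, are in the scene too. What is meant by the scanner is not green or orange, and is the smaller of those in its own colour.

How it is judged:
By the outcome, as a careful person would: the job done as asked, in the order asked, and still so for the second after the job is handed in, with the robot touching nothing.
It also fails if it takes over 64 s, if anything falls off the work surface, if the arm or the gripper's body presses on something with over 40 N, if the wrist force passes 120 N, or if a joint passes its speed limit or range.

### The arm

A 7-joint arm with a two-finger parallel gripper is mounted at the origin on the work surface. World frame = base frame: x ahead of the robot, y to its left, z up, the work surface at z = 0. Lengths are in m, angles in rad, forces in N, time in s.
With the tool pointing down it reaches from about 0.35 to 0.9 m from the base axis. Payload 8.1 kg.
Tool frame: the origin (TCP) lies on the centre line of the jaws, within the pads' length; the fingertips stand 25 mm ahead of it and the grasp point (between the pads) lies 6 mm ahead of it; z points along the fingers, y is the direction in which the jaws open and shut (so a half turn about z gives the same grasp; the last joint's range is limited). The gripper opens to 85 mm and grips with 20 to 120 N. Pads are 22 mm wide; open, the fingers measure 114 mm over their backs; the gripper's body (76 mm by 85 mm) begins 54 mm behind the grasp point. The pads swing forward as they close: fully open they stand 13 mm farther back than shut.
Start: joints at [-1.267, 0.434, 0.025, 1.573, -0.012, 1.134, -0.075], TCP at [0.247, 0.574, 0.256] pointing down, gripper open.
Joint ranges: [-2.62, 2.62], [-0.44, 2.09], [-1.27, 1.32], [0.08, 2.57], [-1.32, 4.46], [0.12, 2], [-2.74, 2.74]. Speed limits (rad/s): [2.22, 2.22, 3.01, 3.01, 3.14, 3.14, 3.14].

### API

Orientations are given as a unit quaternion [w, x, y, z].
In Python, from plant import r gives the robot as it stands.
- The arm moves only by the shell command python3 -m inch 'ROWS' [FORCE]. ROWS is JSON, a list of rows, each a list of 3 entries, a list of its own where there are three numbers: the turn, a rotation vector about the tool's x, y, z in rad, then the shift along the tool's x, y, z in m, then the opening, from 0 (shut) to 1 (fully open). A call has 1 to 8 rows; each row shifts and turns the commanded pose from where the row before left it, along the tool's axes as they then stand; what a row does not reach is not made up. A row lasts 1/12 s, in which the tool goes at most 41.7 mm and 7.16 degrees, less where a joint would pass 70% of its speed; a pose out of reach is approached as far as the arm can. A call with a gripper value outside its range is refused whole. The fingers move at their own pace and stop on an object; FORCE is the grip in N (left out, the last holds). Time passes only in rows, so rows that do not move let the fingers close. It gives the time, the measured TCP pose, the force and the opening at its end, in the units of the state.
- r.observe(): the state, without advancing time (a new reading comes with each control period).
- r.snapshot(name): name is "scene" or "top" or "wrist"; returns the picture (480x640x3 uint8, red, green, blue); there is no depth.
- r.camera_params(name): a dict with "mtx" (3x3 intrinsics, pixels), "k1" (the pictures are not rectified: a ray, as slopes to the right and down, at radius r is drawn at 1 + k1 r^2 times it, then the intrinsics apply), "position" and "orientation" of the camera in the world. Camera axes: x right, y down, z forward; pixel columns grow to the right and rows downward; lengths in m; the calibration is good to about 2 mm. A picture is of the moment at which its call begins: read the wrist's pose just before it. camera_params takes no time and is no camera call; for the wrist camera it gives the pose at the moment of the call.
- r.hand_in(): hands the job in, once; it reports no verdict.
The state is a dict: "time_s": time; "q": joint angles; "joint_vel": joint speeds; "joint_efforts": joint torques, N m; "eef_pos": TCP position; "orientation": TCP orientation; "wrist_force": force on the tool from outside, world axes, zero at the start; "ft_torque": the same for the moment, N m; "finger_gap": opening from 0.0 (shut) to 1.0 (fully open).
Only numpy, scipy, OpenCV 4.12 (cv2) and the standard library are available. Lean on these libraries where they do the work, as an engineer would, in place of code of your own. Each camera call takes 0.05 s, during which the arm holds its last target. There are 200 camera calls.

## Working session

There is one attempt and no reset: what is moved stays moved. The work goes in short steps, Python scripts to look and compute and a shell command to move; the robot and the scene stay as the last step left them, time stands still between calls to the robot, and variables do not carry over. Pictures are saved under pics/ and viewed, about 8 in all and at most 12, crops included, and the job is handed in when it is done.

```bash
ls; mkdir -p pics
python3 - <<'E'
from plant import r
import cv2, json
for n in ("scene","top"):
    im=r.snapshot(n); cv2.imwrite(f"pics/{n}0.png",im[:,:,::-1])
    p=r.camera_params(n); print(n,p)
print(r.observe())
E
```

```text
pics
scene {'mtx': array([[466.74835508,   0.        , 307.87533931],
       [  0.        , 466.74835508, 238.74241385],
       [  0.        ,   0.        ,   1.        ]]), 'k1': -0.06901342793128908, 'position': array([ 1.23172473, -0.68020971,  1.13263393]), 'orientation': array([-0.30792057,  0.85204779,  0.39793284, -0.14439165])}
top {'mtx': array([[465.8748974 ,   0.        , 321.18159027],
       [  0.        , 465.8748974 , 224.65974235],
       [  0.        ,   0.        ,   1.        ]]), 'k1': 0.030812717993420183, 'position': array([ 0.31462842, -0.09362418,  1.45001784]), 'orientation': array([ 0.0616809 , -0.69411685,  0.71524115, -0.05317305])}
{'time_s': 0.1, 'q': array([-1.26659537,  0.43514733,  0.02495638,  1.57401437, -0.01158623,
        1.13400724, -0.07508535]), 'joint_vel': array([-0.00121512, -0.00358048, -0.00059767, -0.00143329, -0.00029576,
        0.0010698 , -0.00054925]), 'joint_efforts': array([ 2.15967200e-03, -6.71745229e+01,  1.02777120e+00, -3.16899812e+01,
        1.58320129e-02,  7.11354485e-03, -2.10455039e-05]), 'eef_pos': array([0.24716831, 0.57358634, 0.25560475]), 'orientation': array([-7.77397787e-05,  2.02017174e-01,  9.79381718e-01, -7.11559361e-04]), 'wrist_force': array([-0.0480663 , -0.41323873, -0.26607935]), 'ft_torque': array([0.02761843, 0.09494111, 0.01473504]), 'finger_gap': 1.0007752395624707}
```

View pics/scene0.png

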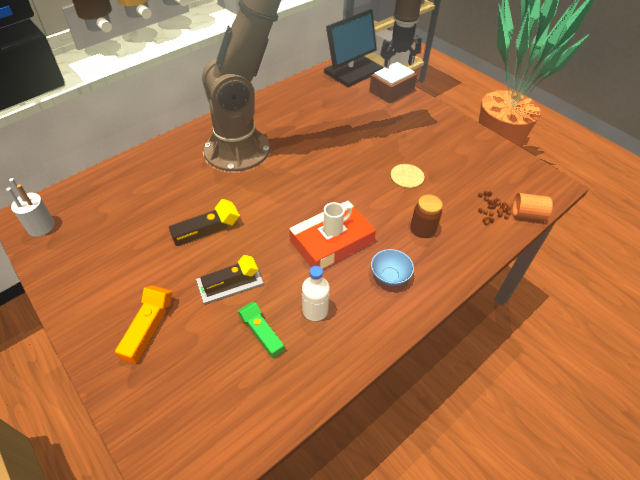

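View pics/top0.png

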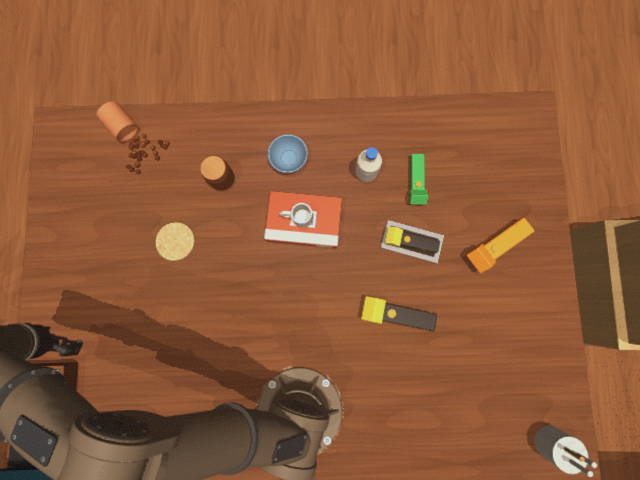

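The scene view shows the layout, and the top view gives these pixels:

| Thing | Pixels in top view |
|---|---|
| Mug on the red carton | (301,214), handle towards the left |
| Coaster | (175,241) |
| Milk | (369,162) |
| Bowl | (288,153) |
| Jar | (215,170) |

There are four scanner candidates:
- Green at (418,180)
- Orange at (500,245)
- Larger black and yellow at (400,313), lying on the table
- Smaller black and yellow at (412,241), lying on the dock

The last one fits, because it is neither green nor orange, is the smaller of its colour, and lies on the dock. I'll confirm it in a crop.

```bash
cat > h.py <<'E'
from plant import r
import numpy as np, cv2
from scipy.spatial.transform import Rotation as R
def rot(q): return R.from_quat([q[1],q[2],q[3],q[0]])
def cast(p,uv,z):
    """pixel(s) -> points on the plane at height z"""
    K=p["mtx"]; uv=np.atleast_2d(uv).astype(float)
    d=cv2.undistortPoints(uv.reshape(-1,1,2),K,np.array([p["k1"],0,0,0]))[:,0]
    v=rot(p["orientation"]).apply(np.c_[d,np.ones(len(d))]); o=np.asarray(p["position"])
    return o+v*((z-o[2])/v[:,2])[:,None]
def proj(p,X):
    c=rot(p["orientation"]).inv().apply(np.atleast_2d(X)-p["position"]); s=c[:,:2]/c[:,2:]
    s=s*(1+p["k1"]*(s**2).sum(1,keepdims=True)); return s*p["mtx"][[0,1],[0,1]]+p["mtx"][:2,2]
def big(m,box=None):
    m=m.astype(np.uint8)
    if box: k=np.zeros_like(m);k[box[1]:box[3],box[0]:box[2]]=1;m=m*k
    c,_=cv2.findContours(m,cv2.RETR_EXTERNAL,cv2.CHAIN_APPROX_NONE)
    return max(c,key=cv2.contourArea)
def state():
    o=r.observe(); Rm=rot(o["orientation"]).as_matrix()
    return o,np.array(o["eef_pos"]),Rm
E
python3 - <<'E'
from h import *
im=cv2.imread("pics/top0.png"); p=r.camera_params("top")
hsv=cv2.cvtColor(im,cv2.COLOR_BGR2HSV); H,S,V=[hsv[...,i].astype(int) for i in range(3)]
def rect(c,z,n):
    X=cast(p,c[:,0,:],z)[:,:2].astype(np.float32); (cx,cy),(w,h),a=cv2.minAreaRect(X)
    print(n,"c",round(cx,4),round(cy,4),"wh",round(w,4),round(h,4),"ang",round(a,1))
co=big((H>15)&(H<32)&(S>60)&(V>140),(150,215,200,265)); rect(co,.008,"coaster")
white=(S<70)&(V>110)
red=((H<8)|(H>172))&(S>170)&(V>150)
ct=big((red|((S<90)&(V>130))),(255,185,350,255)); rect(ct,.06,"carton")
dk=big(((S<60)&(V>90))|(V<50)|((H>22)&(H<35)&(S>150)&(V>120)),(372,212,455,270)); rect(dk,.012,"dock")
bk=big((V<60)&(S<120),(372,212,455,270)); rect(bk,.04,"black")
yl=big((H>20)&(H<36)&(S>150)&(V>120),(372,212,410,270)); rect(yl,.06,"yellow")
for n,b in (("jar",(195,150,240,195)),("milk",(350,140,390,190)),("bowl",(262,130,315,178))): print(n, cast(p,[[(b[0]+b[2])/2,(b[1]+b[3])/2]],0.05)[0].round(3))
o=im.copy()
for c in (co,ct,dk,bk,yl): cv2.drawContours(o,[c],-1,(255,0,255),1)
a=cv2.resize(im[185:335,255:455],None,fx=4,fy=4,interpolation=cv2.INTER_CUBIC)
cv2.imwrite("pics/crop1.png",cv2.resize(o[185:335,255:455],None,fx=4,fy=4,interpolation=cv2.INTER_NEAREST))
E
```

```text
coaster c 0.5145 0.3798 wh 0.1207 0.1187 ang 44.7
carton c 0.5071 -0.0177 wh 0.224 0.0335 ang 82.5
dock c 0.4902 -0.3587 wh 0.1801 0.0902 ang 72.6
black c 0.4731 -0.3201 wh 0.0 0.0 ang 0.0
yellow c 0.5026 -0.2971 wh 0.0443 0.0533 ang 74.5
jar [0.719 0.237 0.05 ]
milk [ 0.727 -0.237  0.05 ]
bowl [0.771 0.016 0.05 ]
```

View pics/crop1.png

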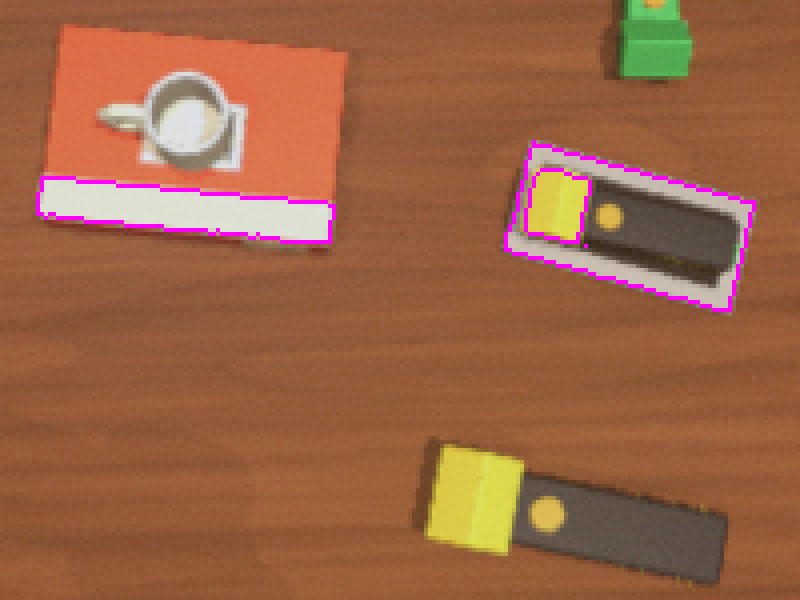

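The crop confirms the choice. The black bar with the yellow head on the grey dock, crop (630,220), is smaller than the one on the table, crop (580,515). It lies with its head towards the carton. The label's visible corners are at crop (140,162), (241,172) and (247,105), and the mug rim is centred near (187,115).

```bash
cat >> h.py <<'E'
def go(pos,R_target=None,tcp=None):
    """print tool-frame shift and turn to reach pos (TCP) and orientation"""
    o,x,Rm=state()
    print("t",round(o["time_s"],2),"tcp",x.round(4),"F",np.round(o["wrist_force"],1),"gap",round(o["finger_gap"],3))
    d=Rm.T@(np.array(pos)-x); print(" shift tool",d.round(4), "rows",round(np.linalg.norm(d)/.0417,1))
    if R_target is not None:
        v=R.from_matrix(Rm.T@R_target).as_rotvec(); print(" turn tool",v.round(4),"rows",round(np.linalg.norm(v)/.125,1))
        print(" shift in target frame",(R_target.T@(np.array(pos)-x)).round(4))
def down(yjaw):
    """tool pointing down, jaws along yjaw (world deg), nearest of both half turns"""
    Rm=state()[2]; y=np.array([np.cos(np.radians(yjaw)),np.sin(np.radians(yjaw)),0]); z=np.array([0,0,-1.])
    if y@Rm[:,1]<0: y=-y
    return np.c_[np.cross(y,z),y,z]
E
python3 - <<'E'
from h import *
p=r.camera_params("top")
f=lambda u,v:[(u+.5)/4-.5+255,(v+.5)/4-.5+185]
lab=cast(p,[f(140,162),f(241,172),f(247,105)],.06); c=(lab[0]+lab[2])/2
print("label",c.round(4),"sides",np.linalg.norm(lab[1]-lab[0]),np.linalg.norm(lab[2]-lab[1]))
e=lab[0]-lab[1]; print("carton y dir deg",np.degrees(np.arctan2(e[1],e[0])))
rim=cast(p,[f(187,115)],.145)[0]; hd=cast(p,[f(105,117)],.12)[0]; print("mug",rim.round(4),"handle",hd.round(4))
a=np.degrees(np.arctan2(*(hd-rim)[[1,0]])); print("mug y deg",a)
o,x,Rm=state(); print(Rm.round(3))
go([rim[0],rim[1],.27],down(a-90))
E
```

```text
label [ 0.5651 -0.0257  0.06  ] sides 0.07684016468763653 0.051708075299052365
carton y dir deg 82.49961260375014
mug [ 0.5633 -0.0255  0.145 ] handle [0.5685 0.0355 0.12  ]
mug y deg 85.16108679373686
[[-0.918  0.396 -0.   ]
 [ 0.396  0.918 -0.001]
 [-0.    -0.001 -1.   ]]
t 0.1 tcp [0.2472 0.5736 0.2556] F [-0.  -0.4 -0.3] gap 1.001
 shift tool [-0.5274 -0.4251 -0.0137] rows 16.2
 turn tool [-1.2000e-03  1.0000e-03  1.2484e+00] rows 10.0
 shift in target frame [-0.5702  0.3655 -0.0144]
```

```bash
python3 -m inch '[[[0,0,0.125],[0,0,0],1],[[0,0,0.125],[0,0,0],1],[[0,0,0.125],[0,0,0],1],[[0,0,0.125],[0,0,0],1],[[0,0,0.125],[0,0,0],1],[[0,0,0.125],[0,0,0],1],[[0,0,0.125],[0,0,0],1],[[0,0,0.125],[0,0,0],1]]'
python3 -m inch '[[[0,0,0.124],[0,0,-0.014],1],[[0,0,0.124],[0,0,0],1],[[0,0,0],[-0.034,0.022,0],1],[[0,0,0],[-0.034,0.022,0],1],[[0,0,0],[-0.034,0.022,0],1],[[0,0,0],[-0.034,0.022,0],1],[[0,0,0],[-0.034,0.022,0],1],[[0,0,0],[-0.034,0.022,0],1]]'
python3 -m inch '[[[0,0,0],[-0.034,0.022,0],1],[[0,0,0],[-0.034,0.022,0],1],[[0,0,0],[-0.034,0.022,0],1],[[0,0,0],[-0.034,0.022,0],1],[[0,0,0],[-0.034,0.022,0],1],[[0,0,0],[-0.034,0.022,0],1],[[0,0,0],[-0.034,0.022,0],1],[[0,0,0],[-0.034,0.022,0],1]]'
python3 - <<'E'
from h import *
go([.5633,-.0255,.27],down(-4.84))
p=r.camera_params("wrist"); im=r.snapshot("wrist"); cv2.imwrite("pics/w1.png",im[:,:,::-1]); print(p)
np.save("w1.npy",p,allow_pickle=True)
E
```

```text
time_s: 0.77
eef_pos: [0.2472, 0.5737, 0.2559]
orientation: [0.0, 0.649, 0.761, -0.0]
wrist_force: [-0.9, 0.5, 1.2]
finger_gap: 1.003
time_s: 1.43
eef_pos: [0.3621, 0.3577, 0.2701]
orientation: [-0.0, 0.736, 0.677, -0.0]
wrist_force: [2.4, 1.2, -1.1]
finger_gap: 0.998
time_s: 2.1
eef_pos: [0.5146, 0.072, 0.2702]
orientation: [-0.0, 0.736, 0.677, 0.0]
wrist_force: [0.5, -0.3, -0.2]
finger_gap: 0.999
t 2.1 tcp [0.5146 0.072  0.2702] F [ 0.5 -0.3 -0.2] gap 0.999
 shift tool [-0.093   0.0567  0.0002] rows 2.6
 turn tool [-0.0002 -0.0002  0.0008] rows 0.0
 shift in target frame [-0.093   0.0568  0.0002]
{'mtx': array([[383.784699  ,   0.        , 318.23126552],
       [  0.        , 383.784699  , 235.34738027],
       [  0.        ,   0.        ,   1.        ]]), 'k1': -0.05749781103093012, 'position': array([0.52057939, 0.14979177, 0.3895167 ]), 'orientation': array([ 0.15726702,  0.98666507, -0.0413384 , -0.00708897])}
```

View pics/w1.png

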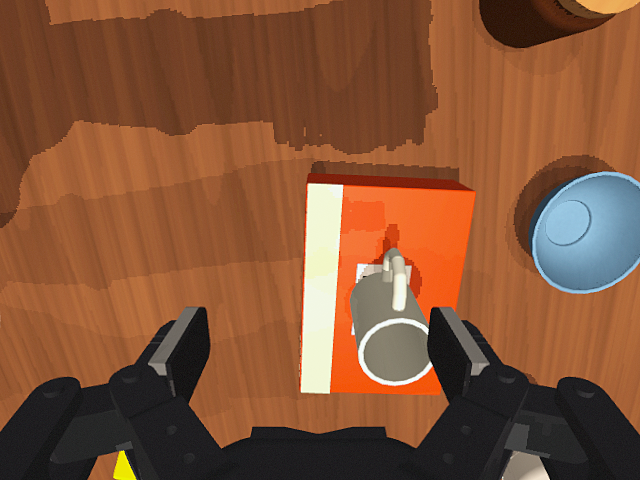

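The wrist view shows the mug rim as an ellipse spanning x 358–434 and y 318–384, centred near (396,351). The handle points up the image, ending near (394,252). The carton's top corners are at (307,183), (474,191) and (301,393), and the label's far edge runs from (357,264) to (411,265).

Run:
```python
from h import *
p=np.load("w1.npy",allow_pickle=True).item()
rim=cast(p,[[396,351]],.145)[0]; print("mug",rim,"diam",cast(p,[[358,351],[434,351]],.145)[:,0], cast(p,[[396,318],[396,384]],.145)[:,1])
hd=cast(p,[[394,252],[400,300]],.13); print("handle",hd,[np.degrees(np.arctan2(*(h-rim)[[1,0]])) for h in hd])
c=cast(p,[[307,183],[474,191],[301,393]],.06); print(c, [np.linalg.norm(c[i]-c[0]) for i in (1,2)])
v=c[0]-c[2]; print("carton y deg",np.degrees(np.arctan2(v[1],v[0])))
l=cast(p,[[357,264],[411,265]],.06); print("label edge",l)
u=l[1]-l[0];u/=np.linalg.norm(u); print("label c",l.mean(0)-.0375*np.array([-u[1],u[0],0]))
```

```text
mug [ 0.56410272 -0.02569517  0.145     ] diam [0.53566476 0.59275369] [ 0.00257309 -0.05611158]
handle [[0.56675925 0.04800985 0.13      ]
 [0.57051716 0.00879134 0.13      ]] [np.float64(87.93580330887016), np.float64(79.46348610642765)]
[[ 0.50552808  0.09072647  0.06      ]
 [ 0.6510966   0.07183819  0.06      ]
 [ 0.47841256 -0.13061162  0.06      ]] [np.float64(0.1467888339855772), np.float64(0.22299282061232617)]
carton y deg 83.01565542354848
label edge [[0.54468383 0.0115598  0.06      ]
 [0.59477461 0.00627955 0.06      ]]
label c [ 0.56579799 -0.02837369  0.06      ]
```

```bash
python3 -m inch '[[[0,0,0],[-0.031,0.019,0],1],[[0,0,0],[-0.031,0.019,0],1],[[0,0,0],[-0.031,0.0195,0],1],[[0,0,0],[0,0,0.03],1],[[0,0,0],[0,0,0.02],1],[[0,0,0],[0,0,0],1]]'
python3 - <<'E'
from h import *
go([.5641,-.0257,.126],down(-4.84))
E
```

```text
time_s: 2.65
eef_pos: [0.5614, -0.0238, 0.2164]
orientation: [-0.002, 0.737, 0.676, -0.003]
wrist_force: [-1.0, 1.2, 0.4]
finger_gap: 1.005
t 2.65 tcp [ 0.5614 -0.0238  0.2164] F [-1.   1.2  0.4] gap 1.005
 shift tool [-0.0015  0.0035  0.0904] rows 2.2
 turn tool [-0.0067  0.0012 -0.0008] rows 0.1
 shift in target frame [-0.0017  0.0029  0.0904]
```

```bash
python3 -m inch '[[[0,0,0],[0,0.002,0.03],1],[[0,0,0],[0,0,0.03],1],[[0,0,0],[0,0,0.02],1],[[0,0,0],[0,0,0.01],1],[[0,0,0],[0,0,0],1]]'
python3 - <<'E'
from h import *
go([.5641,-.0257,.126],down(-4.84))
E
python3 -m inch '[[[0,0,0],[0,0,0],0.5],[[0,0,0],[0,0,0],0.5],[[0,0,0],[0,0,0],0.5],[[0,0,0],[0,0,0],0.5],[[0,0,0],[0,0,0],0.5],[[0,0,0],[0,0,0],0.5]]' 40
```

```text
time_s: 3.07
eef_pos: [0.5647, -0.0231, 0.1291]
orientation: [-0.001, 0.736, 0.677, -0.001]
wrist_force: [0.3, 0.6, 0.3]
finger_gap: 1.0
t 3.07 tcp [ 0.5647 -0.0231  0.1291] F [0.3 0.6 0.3] gap 1.0
 shift tool [-0.0026 -0.0004  0.0031] rows 0.1
 turn tool [-0.0031  0.0003  0.0012] rows 0.0
 shift in target frame [-0.0026 -0.0004  0.0031]
time_s: 3.57
eef_pos: [0.5667, -0.0238, 0.1322]
orientation: [0.001, 0.736, 0.677, 0.001]
wrist_force: [-2.0, 0.6, 7.0]
finger_gap: 0.679
```

```bash
python3 -m inch '[[[0,0,0],[0,0,0],0.4],[[0,0,0],[0,0,0],0.4],[[0,0,0],[0,0,-0.01],0.4],[[0,0,0],[0,0,-0.02],0.4],[[0,0,0],[0,0,-0.03],0.4],[[0,0,0],[0,0,-0.02],0.4],[[0,0,0],[0,0,0],0.4],[[0,0,0],[0,0,0],0.4]]'
python3 - <<'E'
from h import *
go([.5145,.3798,.21],down(-4.84))
im=r.snapshot("wrist"); cv2.imwrite("pics/w2.png",im[:,:,::-1])
E
```

```text
time_s: 4.23
eef_pos: [0.5665, -0.0238, 0.2122]
orientation: [0.001, 0.736, 0.677, 0.001]
wrist_force: [-0.3, -0.1, -1.4]
finger_gap: 0.679
t 4.23 tcp [ 0.5665 -0.0238  0.2122] F [-0.3 -0.1 -1.4] gap 0.679
 shift tool [ 0.3978 -0.0857  0.0023] rows 9.8
 turn tool [ 0.0033 -0.001   0.0005] rows 0.0
 shift in target frame [ 0.3978 -0.0859  0.0022]
```

View pics/w2.png

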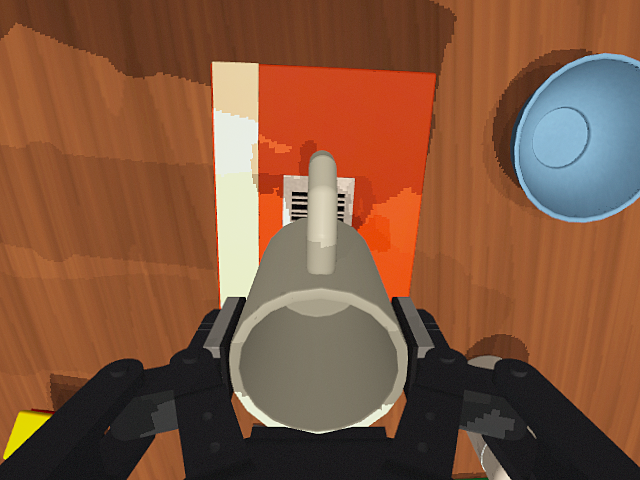

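The mug hangs level between the pads with its rim at (320,360) and its handle up the image. The label on the carton is clear beneath it. Next I carry it to the coaster.

```bash
python3 -m inch '[[[0,0,0],[0.015,-0.003,0],0.4],[[0,0,0],[0.03,-0.0065,0],0.4],[[0,0,0],[0.033,-0.007,0],0.4],[[0,0,0],[0.033,-0.007,0],0.4],[[0,0,0],[0.033,-0.007,0],0.4],[[0,0,0],[0.033,-0.007,0],0.4],[[0,0,0],[0.033,-0.007,0],0.4],[[0,0,0],[0.033,-0.007,0],0.4]]'
python3 -m inch '[[[0,0,0],[0.033,-0.007,0],0.4],[[0,0,0],[0.033,-0.007,0],0.4],[[0,0,0],[0.033,-0.007,0.01],0.4],[[0,0,0],[0.033,-0.007,0.02],0.4],[[0,0,0],[0.02,-0.005,0.02],0.4],[[0,0,0],[0.005,-0.001,0.02],0.4],[[0,0,0],[0,0,0],0.4],[[0,0,0],[0,0,0],0.4]]'
python3 - <<'E'
from h import *
go([.5145,.3818,.0802],down(-4.84))
E
```

```text
time_s: 4.95
eef_pos: [0.5335, 0.224, 0.2091]
orientation: [-0.0, 0.736, 0.677, -0.001]
wrist_force: [0.7, 0.8, -0.7]
finger_gap: 0.685
time_s: 5.62
eef_pos: [0.513, 0.3808, 0.1385]
orientation: [0.0, 0.736, 0.677, -0.002]
wrist_force: [-0.1, -0.2, -0.9]
finger_gap: 0.681
t 5.62 tcp [0.513  0.3808 0.1385] F [-0.1 -0.2 -0.9] gap 0.681
 shift tool [0.0014 0.0016 0.0583] rows 1.4
 turn tool [-0.0027  0.0038  0.0006] rows 0.0
 shift in target frame [0.0012 0.0014 0.0583]
```

```bash
python3 -m inch '[[[0,0,0],[0.001,0.001,0.02],0.4],[[0,0,0],[0,0,0.02],0.4],[[0,0,0],[0,0,0.01],0.4],[[0,0,0],[0,0,0.003],0.4],[[0,0,0],[0,0,0],0.4],[[0,0,0],[0,0,0],0.4]]'
python3 -m inch '[[[0,0,0],[0,0,0.001],0.4],[[0,0,0],[0,0,0.001],0.4],[[0,0,0],[0,0,0.001],0.4],[[0,0,0],[0,0,0],0.4]]'
python3 -m inch '[[[0,0,0],[0,0,0.001],0.4],[[0,0,0],[0,0,0.001],0.4],[[0,0,0],[0,0,0],0.4],[[0,0,0],[0,0,0],0.4]]'
```

```text
time_s: 6.12
eef_pos: [0.516, 0.3825, 0.0885]
orientation: [0.0, 0.737, 0.676, 0.001]
wrist_force: [0.1, -0.5, -0.1]
finger_gap: 0.677
time_s: 6.45
eef_pos: [0.5152, 0.3829, 0.0845]
orientation: [-0.0, 0.736, 0.677, 0.0]
wrist_force: [0.2, -0.6, -0.9]
finger_gap: 0.682
time_s: 6.78
eef_pos: [0.5151, 0.3828, 0.0822]
orientation: [-0.0, 0.736, 0.677, -0.0]
wrist_force: [0.7, -0.4, -1.9]
finger_gap: 0.68
```

```bash
python3 -m inch '[[[0,0,0],[0,0,0.001],0.4],[[0,0,0],[0,0,0],0.4],[[0,0,0],[0,0,0],0.4]]'
python3 -m inch '[[[0,0,0],[0,0,0.001],0.4],[[0,0,0],[0,0,0],0.4],[[0,0,0],[0,0,0],0.4]]'
python3 -m inch '[[[0,0,0],[0,0,0.001],0.4],[[0,0,0],[0,0,0],0.4],[[0,0,0],[0,0,0],0.4]]'
```

```text
time_s: 7.03
eef_pos: [0.5152, 0.3828, 0.0812]
orientation: [-0.0, 0.736, 0.677, -0.0]
wrist_force: [0.1, 0.2, -2.1]
finger_gap: 0.68
time_s: 7.28
eef_pos: [0.5153, 0.3829, 0.0804]
orientation: [0.0, 0.736, 0.677, 0.0]
wrist_force: [0.2, 0.2, -2.0]
finger_gap: 0.681
time_s: 7.53
eef_pos: [0.5153, 0.3829, 0.0803]
orientation: [-0.0, 0.736, 0.677, 0.0]
wrist_force: [-3.9, -0.9, 8.1]
finger_gap: 0.679
```

Contact came at the predicted height, with 8 N upward. I'll release and rise.

```bash
python3 -m inch '[[[0,0,0],[0,0,0],0.75],[[0,0,0],[0,0,0],0.85],[[0,0,0],[0,0,0],1],[[0,0,0],[0,0,0],1],[[0,0,0],[0,0,0],1],[[0,0,0],[0,0,0],1]]'
python3 -m inch '[[[0,0,0],[0,0,-0.01],1],[[0,0,0],[0,0,-0.03],1],[[0,0,0],[0,0,-0.04],1],[[0,0,0],[0,0,-0.04],1],[[0,0,0],[0,0,-0.04],1],[[0,0,0],[0,0,-0.03],1],[[0,0,0],[0,0,0],1]]'
python3 - <<'E'
from h import *
go([.495,-.40,.27],down(-17))
im=r.snapshot("wrist"); pw=r.camera_params("wrist"); t=r.snapshot("top"); p=r.camera_params("top")
hsv=cv2.cvtColor(t,cv2.COLOR_RGB2HSV); H,S,V=[hsv[...,i].astype(int) for i in range(3)]
def rect(c,z,n):
    X=cast(p,c[:,0,:],z)[:,:2].astype(np.float32); (cx,cy),(w,h),a=cv2.minAreaRect(X)
    print(n,"c",round(cx,4),round(cy,4),"wh",round(w,4),round(h,4),"ang",round(a,1))
dk=big(((S<60)&(V>90))|(V<50)|((H>22)&(H<35)&(S>150)&(V>120)),(372,212,455,270)); rect(dk,.012,"dock")
lb=big((S<90)&(V>110),(282,195,325,228)); rect(lb,.06,"label")
red=big(((H<10)|(H>172))&(S>170)&(V>130),(255,185,350,240)); rect(red,.06,"red")
tt=cv2.resize(t[185:285,255:455,::-1],None,fx=4,fy=4,interpolation=cv2.INTER_CUBIC)
ww=cv2.resize(im[:,:,::-1],None,fx=.4167,fy=.4167)
o=np.zeros((600,800,3),np.uint8); o[:400]=tt; o[400:600,:267]=ww[:200]
cv2.imwrite("pics/c3.png",o)
E
```

```text
time_s: 8.03
eef_pos: [0.5152, 0.3828, 0.0792]
orientation: [0.0, 0.736, 0.677, -0.0]
wrist_force: [0.2, 0.3, 1.0]
finger_gap: 0.999
time_s: 8.62
eef_pos: [0.518, 0.3838, 0.2774]
orientation: [0.0, 0.736, 0.677, 0.006]
wrist_force: [0.6, -0.4, -0.1]
finger_gap: 1.002
t 8.62 tcp [0.518  0.3838 0.2774] F [ 0.6 -0.4 -0.1] gap 1.002
 shift tool [-0.783   0.0433  0.0015] rows 18.8
 turn tool [ 0.007  -0.0088  0.212 ] rows 1.7
 shift in target frame [-0.7563  0.2071  0.0074]
dock c 0.4903 -0.3588 wh 0.1803 0.0905 ang 72.6
label c 0.5651 -0.0248 wh 0.0777 0.0521 ang 82.8
red c 0.6173 0.0552 wh 0.0495 0.0669 ang 82.3
```

View pics/c3.png

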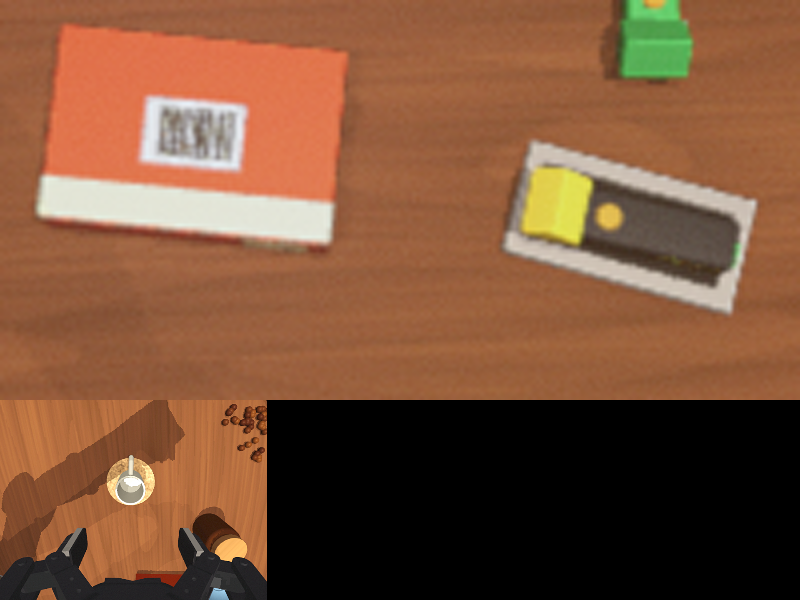

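The mug stands upright on the coaster, seen in the inset at (131,482). The label is bare at crop (193,133), and the carton and scanner have not moved. Next I go over to the scanner.

```bash
python3 -m inch '[[[0,0,0.105],[0,0,0],1],[[0.007,-0.009,0.105],[0,0,0],1],[[0,0,0],[-0.03,0.008,0],1],[[0,0,0],[-0.038,0.01,0],1],[[0,0,0],[-0.038,0.01,0],1],[[0,0,0],[-0.038,0.01,0],1],[[0,0,0],[-0.038,0.01,0],1],[[0,0,0],[-0.038,0.01,0],1]]'
python3 -m inch '[[[0,0,0],[-0.038,0.01,0],1],[[0,0,0],[-0.038,0.01,0],1],[[0,0,0],[-0.038,0.01,0],1],[[0,0,0],[-0.038,0.01,0],1],[[0,0,0],[-0.038,0.01,0],1],[[0,0,0],[-0.038,0.01,0],1],[[0,0,0],[-0.038,0.01,0],1],[[0,0,0],[-0.038,0.01,0],1]]'
python3 -m inch '[[[0,0,0],[-0.038,0.01,0],1],[[0,0,0],[-0.038,0.01,0],1],[[0,0,0],[-0.038,0.01,0],1],[[0,0,0],[-0.038,0.01,0],1],[[0,0,0],[-0.038,0.01,0],1],[[0,0,0],[-0.025,0.01,0],1],[[0,0,0],[0,0,0],1],[[0,0,0],[0,0,0],1]]'
python3 - <<'E'
from h import *
go([.485,-.39,.28],down(-17.4))
p=r.camera_params("wrist"); im=r.snapshot("wrist"); cv2.imwrite("pics/w4.png",im[:,:,::-1]); np.save("w4.npy",p,allow_pickle=True); print(r.observe()["q"].round(2))
E
```

```text
time_s: 9.38
eef_pos: [0.5056, 0.1535, 0.2698]
orientation: [-0.0, 0.803, 0.596, -0.007]
wrist_force: [1.2, -1.0, 0.4]
finger_gap: 1.003
time_s: 10.05
eef_pos: [0.4941, -0.1601, 0.2723]
orientation: [-0.001, 0.803, 0.596, -0.006]
wrist_force: [0.9, -0.4, -0.2]
finger_gap: 1.003
time_s: 10.72
eef_pos: [0.489, -0.3833, 0.2734]
orientation: [-0.001, 0.804, 0.594, -0.007]
wrist_force: [-0.8, 1.1, 0.1]
finger_gap: 0.997
t 10.72 tcp [ 0.489  -0.3833  0.2734] F [-0.8  1.1  0.1] gap 0.997
 shift tool [-0.0076 -0.0019 -0.0065] rows 0.2
 turn tool [-0.0093  0.0098  0.0059] rows 0.1
 shift in target frame [-0.0076 -0.0018 -0.0066]
[ 0.07  0.49  0.76  1.6  -0.34  1.2   0.6 ]
```

View pics/w4.png

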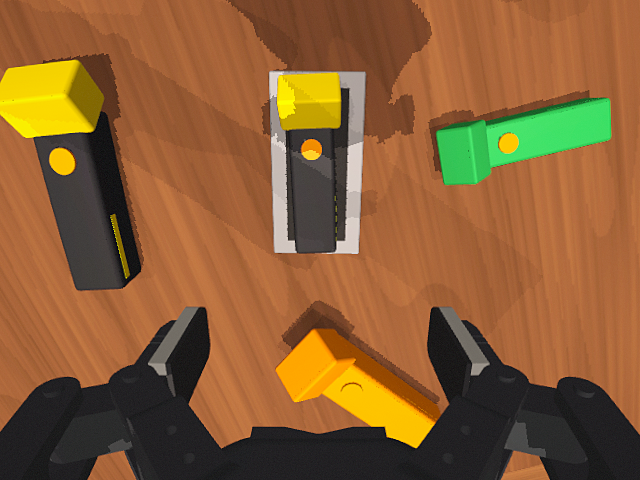

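The wrist view shows the target on its dock, with dock corners at (270,72), (365,72), (358,253) and (274,253). The bar's rear top edge runs from (295,251) to (336,251), the button is at (311,149), and the head's front is near y=72. The larger black one is at (80,200).

Run:
```python
from h import *
p=np.load("w4.npy",allow_pickle=True).item()
d=cast(p,[[270,72],[365,72],[358,253],[274,253]],.012); dc=d.mean(0); ax=(d[0]+d[1]-d[2]-d[3])[:2]; print("dock c",dc,np.degrees(np.arctan2(ax[1],ax[0])),np.linalg.norm(ax)/2,np.linalg.norm((d[1]-d[0])))
a=np.radians(72.6); ux=np.array([np.cos(a),np.sin(a)]); uy=np.array([-ux[1],ux[0]])
def loc(n,uv,z):
    X=cast(p,uv,z)
    for q in X: v=q[:2]-[.4902,-.3588]; print(n,q.round(4),"dock frame",(v@ux).round(4),(v@uy).round(4))
loc("rear",[[295,251],[336,251]],.048); loc("button",[[311,149]],.049); loc("bar",[[288,135],[291,190]],.048)
loc("headtop",[[278,73],[340,73],[341,128],[277,128]],.07)
```

```text
dock c [ 0.49066224 -0.36259795  0.012     ] 72.3838494702856 0.17892039893498932 0.08765811200115446
rear [ 0.4496 -0.4268  0.048 ] dock frame -0.077 0.0184
rear [ 0.4873 -0.4382  0.048 ] dock frame -0.0766 -0.021
button [ 0.4932 -0.3393  0.049 ] dock frame 0.0195 0.003
bar [ 0.4775 -0.322   0.048 ] dock frame 0.0313 0.0231
bar [ 0.4647 -0.3692  0.048 ] dock frame -0.0176 0.0212
headtop [ 0.4873 -0.2736  0.07  ] dock frame 0.0804 0.0282
headtop [ 0.5336 -0.288   0.07  ] dock frame 0.0806 -0.0203
headtop [ 0.5227 -0.3285  0.07  ] dock frame 0.0387 -0.022
headtop [ 0.473  -0.3132  0.07  ] dock frame 0.0384 0.03
```

Run:
```python
import cv2
im=cv2.imread("pics/w4.png"); cv2.imwrite("pics/c4.png",cv2.resize(cv2.convertScaleAbs(im[60:265,255:380],alpha=1.8,beta=20),None,fx=2.9,fy=2.9,interpolation=cv2.INTER_CUBIC))
```

```text
(no output)
```

View pics/c4.png

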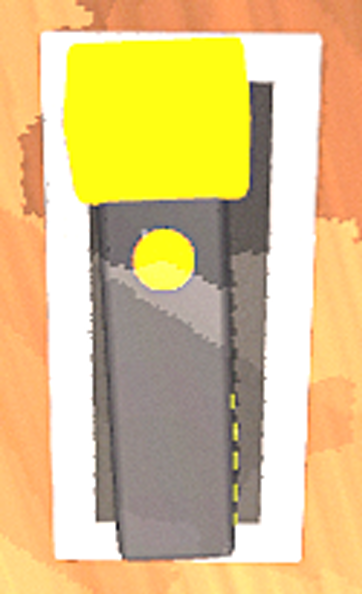

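The bar is yawed about 2.5° from the dock axis, so the scanner's axis is about 75° and its origin is near (0.489,-0.3575).

Run:
```python
from h import *
go([.489,-.3575,.12],down(-14.9))
```

```text
t 10.77 tcp [ 0.4898 -0.3816  0.2735] F [1.4 0.6 0.1] gap 1.001
 shift tool [ 0.0242 -0.0064  0.1533] rows 3.7
 turn tool [-0.0093  0.0085 -0.0353] rows 0.3
 shift in target frame [ 0.0231 -0.007   0.1535]
```

```bash
python3 -m inch '[[[-0.009,0.009,-0.035],[0,0,0],1],[[0,0,0],[0.012,-0.0035,0.03],1],[[0,0,0],[0.011,-0.0035,0.04],1],[[0,0,0],[0,0,0.04],1],[[0,0,0],[0,0,0.03],1],[[0,0,0],[0,0,0.013],1],[[0,0,0],[0,0,0],1],[[0,0,0],[0,0,0],1]]'
python3 - <<'E'
from h import *
go([.489,-.3575,.044],down(-14.9))
E
```

```text
time_s: 11.43
eef_pos: [0.4903, -0.3574, 0.1224]
orientation: [0.001, 0.792, 0.61, 0.001]
wrist_force: [0.4, 0.2, 0.9]
finger_gap: 0.996
t 11.43 tcp [ 0.4903 -0.3574  0.1224] F [0.4 0.2 0.9] gap 0.996
 shift tool [-0.0004 -0.0014  0.0784] rows 1.9
 turn tool [0.0019 0.0001 0.0018] rows 0.0
 shift in target frame [-0.0005 -0.0012  0.0784]
```

```bash
python3 -m inch '[[[0,0,0],[0,-0.0015,0.03],1],[[0,0,0],[0,0,0.03],1],[[0,0,0],[0,0,0.012],1],[[0,0,0],[0,0,0.005],1],[[0,0,0],[0,0,0],1],[[0,0,0],[0,0,0],1]]'
python3 -m inch '[[[0,0,0],[0,0,0],0.6],[[0,0,0],[0,0,0],0.5],[[0,0,0],[0,0,0],0.4],[[0,0,0],[0,0,0],0.3],[[0,0,0],[0,0,0],0.3],[[0,0,0],[0,0,0],0.3],[[0,0,0],[0,0,0],0.3],[[0,0,0],[0,0,0],0.3]]' 70
```

```text
time_s: 11.93
eef_pos: [0.4895, -0.3585, 0.0466]
orientation: [0.002, 0.793, 0.61, 0.001]
wrist_force: [-0.2, 0.5, 0.3]
finger_gap: 1.0
time_s: 12.6
eef_pos: [0.4891, -0.3579, 0.0458]
orientation: [0.001, 0.793, 0.61, 0.001]
wrist_force: [-1.3, 1.0, 7.3]
finger_gap: 0.457
```

```bash
python3 -m inch '[[[0,0,0],[0,0,0],0.2],[[0,0,0],[0,0,-0.01],0.2],[[0,0,0],[0,0,-0.03],0.2],[[0,0,0],[0,0,-0.04],0.2],[[0,0,0],[0,0,-0.04],0.2],[[0,0,0],[0,0,-0.04],0.2],[[0,0,0],[0,0,-0.02],0.2],[[0,0,0],[0,0,0],0.2]]'
python3 - <<'E'
from h import *
o,x,Rm=state(); print(Rm.round(3),o["q"].round(2),o["wrist_force"])
p=r.camera_params("wrist"); im=r.snapshot("wrist"); cv2.imwrite("pics/w5.png",im[:,:,::-1]); np.save("w5.npy",dict(p,x=x,R=Rm),allow_pickle=True)
E
```

```text
time_s: 13.27
eef_pos: [0.4896, -0.3594, 0.2305]
orientation: [0.005, 0.793, 0.61, 0.002]
wrist_force: [0.4, -1.6, -2.5]
finger_gap: 0.455
[[ 0.257  0.966  0.009]
 [ 0.966 -0.257 -0.005]
 [-0.002  0.01  -1.   ]] [ 0.05  0.49  0.74  1.7  -0.37  1.08  0.64] [ 0.35841472 -1.64751635 -2.49524616]
```

View pics/w5.png

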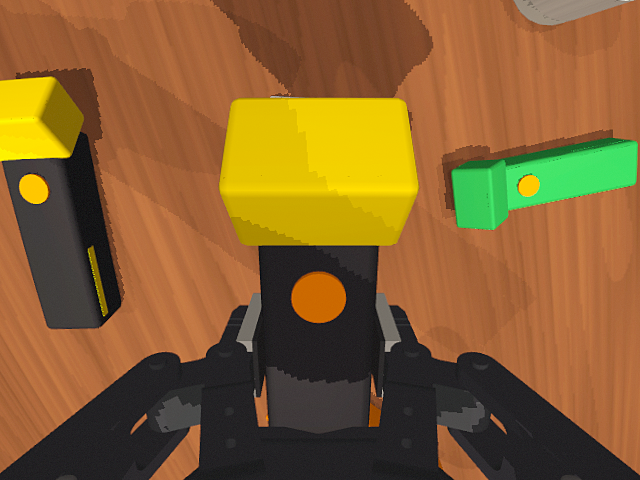

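The scanner is held straight, with the head in front and the button at (319,297). I'll find where it sits along the tool and compute the aiming pose.

```bash
cat >> h.py <<'E'
LAB=np.array([.5653,-.0265,.06])
def beam(off=(0,0,.0338)):
    """eye, beam direction, hit on the label plane; off = scanner origin in tool frame"""
    o,x,Rm=state(); S=Rm@np.diag([1,-1,-1.]); org=x+Rm@np.array(off); eye=org+S@[.074,0,.022]; b=S@(np.array([1,0,-1])/2**.5)
    hit=eye+b*((.06-eye[2])/b[2]); print("t",round(o["time_s"],2),"tcp",x.round(4),"eye",eye.round(4),"tilt off vertical deg",np.degrees(np.arccos(-b[2])).round(1),"hit-label mm",(1e3*(hit-LAB)[:2]).round(1),"dist",np.linalg.norm(LAB-eye).round(3),"vel",np.abs(o["joint_vel"]).max().round(3),"q",o["q"].round(2))
    return eye,hit
E
python3 - <<'E'
from h import *
p=np.load("w5.npy",allow_pickle=True).item(); x,Rm=p["x"],p["R"]
for uv,z in (([319,297],.2330),([231,100],.2547),([407,100],.2547)): print((Rm.T@(cast(p,[uv],z)[0]-x)).round(4))
go([.554,-.069,.271]); beam()
E
```

```text
[ 0.0178 -0.0001 -0.0025]
[ 0.0805 -0.0208 -0.0246]
[ 0.0805  0.0206 -0.0242]
t 13.32 tcp [ 0.4889 -0.3582  0.2276] F [-0.5  0.1 -3.8] gap 0.455
 shift tool [ 0.2962 -0.0109 -0.0438] rows 7.2
t 13.32 tcp [ 0.4889 -0.3582  0.2276] eye [ 0.508  -0.2867  0.2157] tilt off vertical deg 44.9 hit-label mm [ -16.5 -110.3] dist 0.309 vel 0.061 q [ 0.05  0.49  0.74  1.71 -0.37  1.08  0.64]
```

```bash
python3 -m inch '[[[0,0,0],[0.02,-0.001,-0.01],0.2],[[0,0,0],[0.035,-0.001,-0.01],0.2],[[0,0,0],[0.036,-0.0015,-0.01],0.2],[[0,0,0],[0.036,-0.0015,-0.01],0.2],[[0,0,0],[0.036,-0.0015,-0.004],0.2],[[0,0,0],[0.036,-0.0015,0],0.2],[[0,0,0],[0.036,-0.0015,0],0.2],[[0,0,0],[0.036,-0.0015,0],0.2]]'
python3 -m inch '[[[0,0,0],[0.025,0,0],0.2],[[0,-0.11,0],[0,0,0],0.2],[[0,-0.11,0],[0,0,0],0.2],[[0,-0.11,0],[0,0,0],0.2],[[0,-0.11,0],[0,0,0],0.2],[[0,-0.11,0],[0,0,0],0.2],[[0,0,0],[0,0,0],0.2],[[0,0,0],[0,0,0],0.2]]'
python3 - <<'E'
from h import *
beam((-.002,0,.0338))
E
```

```text
time_s: 13.98
eef_pos: [0.546, -0.0904, 0.2673]
orientation: [-0.0, 0.793, 0.61, -0.0]
wrist_force: [1.0, 0.2, -3.6]
finger_gap: 0.455
time_s: 14.65
eef_pos: [0.5529, -0.0664, 0.2665]
orientation: [0.165, 0.762, 0.588, -0.216]
wrist_force: [-1.0, 0.1, -2.7]
finger_gap: 0.456
t 14.65 tcp [ 0.5529 -0.0664  0.2665] eye [ 0.5668 -0.013   0.2188] tilt off vertical deg 13.5 hit-label mm [10.9 50.3] dist 0.159 vel 0.055 q [-0.84  0.56  0.89  1.72  0.11  1.2  -0.31]
```

```bash
python3 -m inch '[[[0,-0.1,0],[0,0,0],0.2],[[0,-0.1,0],[0,0,0],0.2],[[0,0,0],[0,0,0],0.2],[[0,0,0],[0,0,0],0.2]]'
python3 - <<'E'
from h import *
e,h=beam((-.002,0,.0338)); o,x,Rm=state(); d=LAB-h; d[2]=.205-e[2]; print(d,(Rm.T@d).round(4))
E
```

```text
time_s: 14.98
eef_pos: [0.553, -0.0687, 0.2679]
orientation: [0.223, 0.738, 0.568, -0.289]
wrist_force: [-0.5, -0.0, -2.4]
finger_gap: 0.457
t 14.98 tcp [ 0.553  -0.0687  0.2679] eye [ 0.5645 -0.0254  0.2103] tilt off vertical deg 2.2 hit-label mm [0.8 6.7] dist 0.15 vel 0.043 q [-0.9   0.67  0.92  1.7   0.2   1.25 -0.38]
[-0.00079797 -0.00665116 -0.00529694] [-0.0013  0.0009  0.0084]
```

```bash
python3 -m inch '[[[0,-0.035,0],[0,0,0],0.2],[[0,0,0],[0,0,0],0.2],[[0,0,0],[0,0,0],0.2],[[0,0,0],[0,0,0],0.2]]'
python3 - <<'E'
from h import *
beam((-.002,0,.0338)); s=r.snapshot("scene"); w=r.snapshot("wrist")
o=np.zeros((600,800,3),np.uint8); c=cv2.resize(s[150:300,230:430],None,fx=3,fy=3,interpolation=cv2.INTER_CUBIC); o[:450,:600]=c[:,:,::-1]
o[375:600,500:800]=cv2.resize(w,(300,225))[:,:,::-1]; cv2.imwrite("pics/aim.png",o)
E
```

```text
time_s: 15.32
eef_pos: [0.5533, -0.0692, 0.2692]
orientation: [0.234, 0.733, 0.563, -0.302]
wrist_force: [0.3, -0.5, -2.7]
finger_gap: 0.45
t 15.32 tcp [ 0.5533 -0.0692  0.2692] eye [ 0.5644 -0.028   0.2101] tilt off vertical deg 0.2 hit-label mm [-0.3 -1.3] dist 0.15 vel 0.003 q [-0.91  0.69  0.93  1.7   0.22  1.26 -0.39]
```

View pics/aim.png

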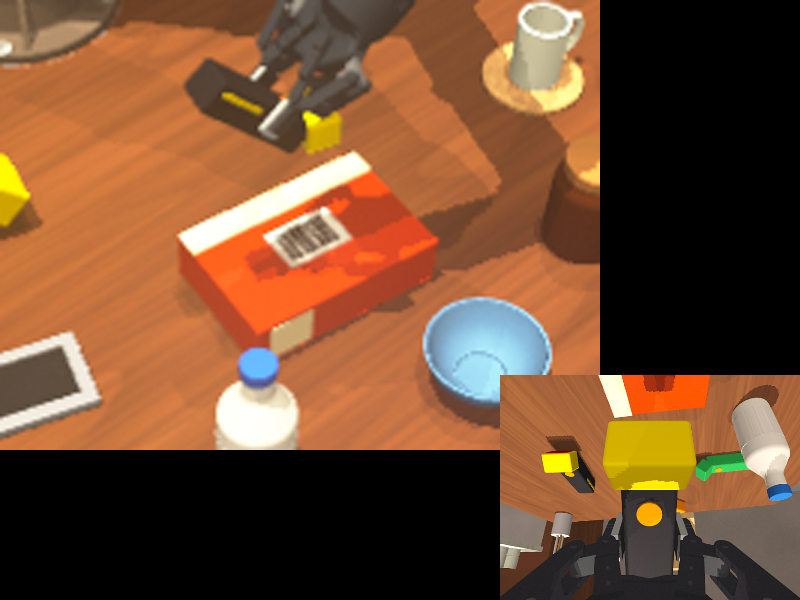

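The scene crop shows the scanner nose-down above the label, with the mug upright on the coaster. In the wrist inset the button is still at (318,297), so the scanner has not slipped. Computed aim: 1.3 mm off the label's middle, 0.15 m away. I'll hold for two seconds.

```bash
for i in 1 2 3; do python3 -m inch '[[[0,0,0],[0,0,0],0.2],[[0,0,0],[0,0,0],0.2],[[0,0,0],[0,0,0],0.2],[[0,0,0],[0,0,0],0.2],[[0,0,0],[0,0,0],0.2],[[0,0,0],[0,0,0],0.2],[[0,0,0],[0,0,0],0.2],[[0,0,0],[0,0,0],0.2]]'; done
python3 - <<'E'
from h import *
beam((-.002,0,.0338))
E
```

```text
time_s: 16.08
eef_pos: [0.5534, -0.0684, 0.2688]
orientation: [0.234, 0.732, 0.563, -0.303]
wrist_force: [0.6, 0.2, -3.8]
finger_gap: 0.457
time_s: 16.75
eef_pos: [0.5534, -0.0685, 0.2688]
orientation: [0.234, 0.732, 0.563, -0.303]
wrist_force: [0.9, 0.9, -3.2]
finger_gap: 0.454
time_s: 17.42
eef_pos: [0.5534, -0.0685, 0.2688]
orientation: [0.234, 0.732, 0.563, -0.303]
wrist_force: [0.7, 0.7, -4.0]
finger_gap: 0.455
t 17.42 tcp [ 0.5534 -0.0685  0.2688] eye [ 0.5645 -0.0274  0.2095] tilt off vertical deg 0.1 hit-label mm [-0.5 -0.9] dist 0.15 vel 0.001 q [-0.92  0.69  0.93  1.7   0.22  1.26 -0.39]
```

```bash
python3 -m inch '[[[0,0.11,0],[0,0,0],0.2],[[0,0.115,0],[0,0,0],0.2],[[0,0.115,0],[0,0,0],0.2],[[0,0.115,0],[0,0,0],0.2],[[0,0.115,0],[0,0,0],0.2],[[0,0.115,0],[0,0,0],0.2],[[0,0.1,0],[0,0,0],0.2],[[0,0,0],[0,0,0],0.2]]'
python3 - <<'E'
from h import *
go([.491,-.358,.20],down(-17.4))
E
```

```text
time_s: 18.08
eef_pos: [0.552, -0.0745, 0.2704]
orientation: [0.001, 0.795, 0.606, 0.003]
wrist_force: [-0.7, -3.4, -3.2]
finger_gap: 0.454
t 18.08 tcp [ 0.552  -0.0745  0.2704] F [-0.7 -3.4 -3.2] gap 0.454
 shift tool [-0.2898  0.0161  0.0695] rows 7.2
 turn tool [ 0.0048 -0.0037  0.0351] rows 0.3
 shift in target frame [-0.2888  0.0266  0.0704]
```

```bash
python3 -m inch '[[[0.005,-0.004,0.035],[0,0,0],0.2],[[0,0,0],[-0.03,0.003,0],0.2],[[0,0,0],[-0.035,0.003,0.005],0.2],[[0,0,0],[-0.036,0.004,0.01],0.2],[[0,0,0],[-0.036,0.004,0.01],0.2],[[0,0,0],[-0.036,0.004,0.01],0.2],[[0,0,0],[-0.036,0.004,0.01],0.2],[[0,0,0],[-0.036,0.004,0.01],0.2]]'
python3 -m inch '[[[0,0,0],[-0.028,0.001,0.01],0.2],[[0,0,0],[-0.016,0,0.005],0.2],[[0,0,0],[0,0,0],0.2],[[0,0,0],[0,0,0],0.2],[[0,0,0],[0,0,0],0.2]]'
python3 - <<'E'
from h import *
go([.491,-.358,.12],down(-17.4))
o,x,Rm=state(); p=r.camera_params("wrist"); im=r.snapshot("wrist"); np.save("w6.npy",dict(p,x=x,R=Rm),allow_pickle=True); cv2.imwrite("pics/w6.png",im[:,:,::-1])
E
```

```text
time_s: 18.75
eef_pos: [0.5068, -0.3111, 0.2135]
orientation: [-0.0, 0.802, 0.597, -0.005]
wrist_force: [0.9, 0.3, -3.1]
finger_gap: 0.454
time_s: 19.17
eef_pos: [0.496, -0.3516, 0.1994]
orientation: [-0.0, 0.802, 0.597, -0.003]
wrist_force: [0.7, -0.2, -3.6]
finger_gap: 0.456
t 19.17 tcp [ 0.496  -0.3516  0.1994] F [ 0.7 -0.2 -3.6] gap 0.456
 shift tool [-0.0072 -0.0025  0.0794] rows 1.9
 turn tool [-0.0048  0.0051  0.0118] rows 0.1
 shift in target frame [-0.0076 -0.0028  0.0794]
```

View pics/w6.png

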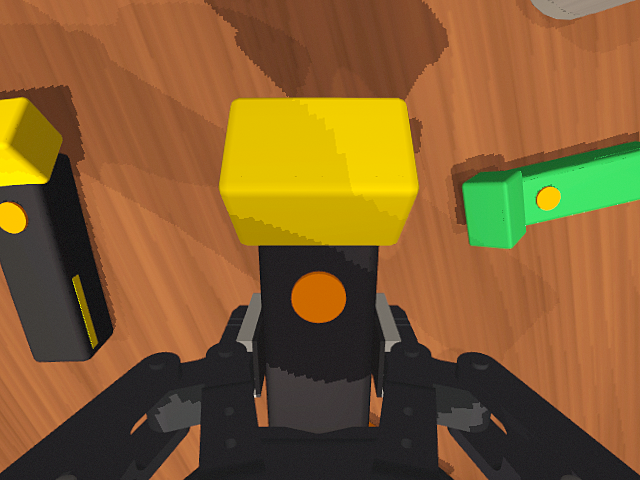

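The wrist view shows the scanner unchanged in the grip, with the button at (318,297). It hides the dock, so I rely on the measured dock pose for the descent.

```bash
python3 -m inch '[[[-0.005,0.005,0.012],[-0.0075,-0.0025,0],0.2],[[0,0,0],[0,0,0.03],0.2],[[0,0,0],[0,0,0.04],0.2],[[0,0,0],[0,0,0.04],0.2],[[0,0,0],[0,0,0.025],0.2],[[0,0,0],[0,0,0],0.2],[[0,0,0],[0,0,0],0.2],[[0,0,0],[0,0,0],0.2]]'
python3 - <<'E'
from h import *
for _ in range(2): go([.491,-.358,.0458],down(-17.4)); w=r.snapshot("wrist")
E
```

```text
time_s: 19.88
eef_pos: [0.4919, -0.3605, 0.0669]
orientation: [0.002, 0.807, 0.591, 0.001]
wrist_force: [0.8, 0.2, -2.0]
finger_gap: 0.456
t 19.88 tcp [ 0.4919 -0.3605  0.0669] F [ 0.8  0.2 -2. ] gap 0.456
 shift tool [ 0.0021 -0.0017  0.0211] rows 0.5
 turn tool [ 0.0047  0.0003 -0.0023] rows 0.0
 shift in target frame [ 0.0021 -0.0016  0.0211]
t 19.93 tcp [ 0.4922 -0.3607  0.0673] F [-0.1 -0.7 -3.2] gap 0.455
 shift tool [ 0.0022 -0.0021  0.0215] rows 0.5
 turn tool [ 0.0058  0.0005 -0.0023] rows 0.1
 shift in target frame [ 0.0022 -0.0019  0.0215]
```

```bash
python3 -m inch '[[[0.004,0,-0.002],[0.002,-0.0018,0.008],0.2],[[0,0,0],[0,0,0.006],0.2],[[0,0,0],[0,0,0.003],0.2],[[0,0,0],[0,0,0.001],0.2],[[0,0,0],[0,0,0],0.2],[[0,0,0],[0,0,0],0.2]]'
python3 -m inch '[[[0,0,0],[0,0,0.001],0.2],[[0,0,0],[0,0,0],0.2],[[0,0,0],[0,0,0],0.2]]'
python3 -m inch '[[[0,0,0],[0,0,0.001],0.2],[[0,0,0],[0,0,0],0.2],[[0,0,0],[0,0,0],0.2]]'
```

```text
time_s: 20.48
eef_pos: [0.4898, -0.3572, 0.047]
orientation: [-0.001, 0.806, 0.592, -0.0]
wrist_force: [0.8, 0.8, -3.9]
finger_gap: 0.457
time_s: 20.73
eef_pos: [0.4899, -0.3572, 0.046]
orientation: [-0.001, 0.806, 0.592, -0.0]
wrist_force: [0.5, 0.3, -2.4]
finger_gap: 0.452
time_s: 20.98
eef_pos: [0.49, -0.3572, 0.0459]
orientation: [-0.001, 0.806, 0.592, 0.0]
wrist_force: [-2.9, 3.0, 7.8]
finger_gap: 0.457
```

Run:
```python
from h import *
go([.491,-.358,.0458],down(-17.4))
```

```text
t 20.98 tcp [ 0.49   -0.3572  0.0459] F [-2.9  3.   7.8] gap 0.457
 shift tool [-0.0004  0.0012  0.0001] rows 0.0
 turn tool [-0.0009 -0.0011 -0.0005] rows 0.0
 shift in target frame [-0.0004  0.0012  0.0001]
```

Contact at the original height, with 1.2 mm of lateral error. Release and rise.

```bash
python3 -m inch '[[[0,0,0],[0,0,0],0.5],[[0,0,0],[0,0,0],0.6],[[0,0,0],[0,0,0],0.75],[[0,0,0],[0,0,0],0.9],[[0,0,0],[0,0,0],1],[[0,0,0],[0,0,0],1],[[0,0,0],[0,0,0],1]]'
python3 -m inch '[[[0,0,0],[0,0,-0.01],1],[[0,0,0],[0,0,-0.02],1],[[0,0,0],[0,0,-0.04],1],[[0,0,0],[0,0,-0.04],1],[[0,0,0],[0,0,-0.04],1],[[0,0,0],[0,0,-0.04],1],[[0,0,0],[0,0,-0.03],1],[[0,0,0],[-0.03,0,0],1]]'
python3 -m inch '[[[0,0,0],[0,0,0],1],[[0,0,0],[0,0,0],1],[[0,0,0],[0,0,0],1]]'
python3 - <<'E'
from h import *
p=r.camera_params("wrist"); w=r.snapshot("wrist"); np.save("w7.npy",p,allow_pickle=True); s=r.snapshot("scene"); t=r.snapshot("top")
cv2.imwrite("pics/w7.png",w[:,:,::-1]); cv2.imwrite("pics/top7.png",t[:,:,::-1])
o=np.zeros((600,800,3),np.uint8); o[:390,:480]=cv2.resize(cv2.convertScaleAbs(w[60:320,220:540,::-1],alpha=1.5,beta=10),None,fx=1.5,fy=1.5)
o[:300,480:800]=cv2.resize(s[150:300,300:460,::-1],None,fx=2,fy=2); o[390:600,:800]=cv2.resize(t[135:268,95:601,::-1],(800,210)); cv2.imwrite("pics/end.png",o)
E
```

```text
time_s: 21.57
eef_pos: [0.4899, -0.3571, 0.045]
orientation: [-0.001, 0.806, 0.592, -0.0]
wrist_force: [-0.2, 0.5, 0.7]
finger_gap: 0.998
time_s: 22.23
eef_pos: [0.4864, -0.383, 0.272]
orientation: [0.003, 0.804, 0.595, 0.003]
wrist_force: [1.4, -0.6, 0.3]
finger_gap: 1.001
time_s: 22.48
eef_pos: [0.4808, -0.3857, 0.2649]
orientation: [-0.001, 0.806, 0.592, -0.0]
wrist_force: [0.0, 0.1, -0.6]
finger_gap: 0.999
```

View pics/end.png

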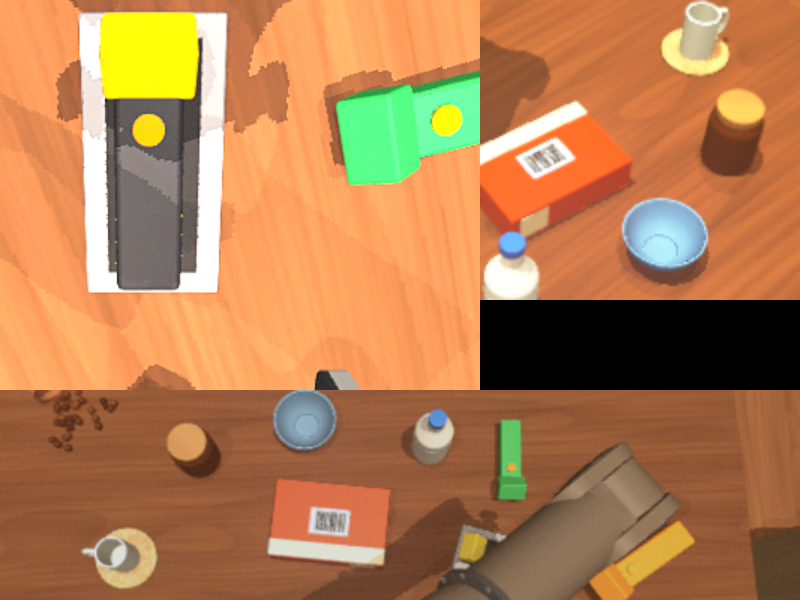

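The final view shows:
- **Scanner:** right side up and parallel to the dock, its bar centred at crop x≈149 against about 153 for the dock, so roughly 3 mm off the middle.
- **Mug:** upright on the coaster.
- **Bystanders:** in place.

One numeric check that nothing else shifted, then I hand in.

Run:
```python
from h import *
a,b=[cv2.cvtColor(cv2.imread(f"pics/{n}.png"),cv2.COLOR_BGR2GRAY).astype(np.float32) for n in ("top0","top7")]
for n,(x0,y0,x1,y1) in dict(carton=(258,186,348,252),milk=(352,142,388,186),jar=(196,150,236,194),bowl=(262,130,314,178)).items():
    s,c=cv2.phaseCorrelate(a[y0:y1,x0:x1].copy(),b[y0:y1,x0:x1].copy()); print(n,"shift px",np.round(s,2),"resp",round(c,2))
print(r.observe()["time_s"]); print(r.hand_in())
```

```text
carton shift px [ 0.2  -0.26] resp 0.41
milk shift px [0.08 0.49] resp 1.01
jar shift px [-0.05  0.42] resp 0.96
bowl shift px [-0.    0.01] resp 0.93
22.6333
the job is handed in; nothing more can be done
None
```

The job is done and handed in at 22.6 s of the 64 s allowed:

- **Mug:** I set it down upright on the coaster, with contact at the predicted height.
- **Scan:** I held the scanner 15 cm above the label for more than 2 s. By computation the beam was vertical to within 0.2° and about 1 mm from the label's middle. That rests on the tool pose and the measured label position, because no beam shows in the pictures.
- **Scanner:** It lies right side up on its dock, parallel to it and about 3 mm to one side of the middle line. The gripper is open and clear.

**Checks that disagreed:**
- **Camera calibration:** The top and wrist cameras differed by about 4 mm on the dock's position and 2–4 mm on the label's. I placed the scanner close to the top camera's dock position and aimed at a point between the two label readings.
- **Bystanders:** Comparing before and after top views gave shifts of 0.4–0.5 px (about 1.3 mm) for the milk and jar, 0.3 px for the carton and none for the bowl. The robot never went near the milk or jar, so I take these as shadow and image noise. The carton match was weak (response 0.41) because the mug was gone from it.
- **Mug position:** I checked where it sits on the coaster only by eye.

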